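# Gather the grinder kit into the parts tray

## Task

The grinder is stripped for service: gather its kit into the parts tray, setting each piece down gently, flat and in the middle of its own bay: the bright steel burr in the blue bay, the brass nut in the green one, the brush in the yellow one (lying along its pale bar, either way round) and the white-lidded tub in the red one. Do not drop anything. Leave the worn brown burr and the black nut where they are on the mat.

Things in the scene. Friction and masses are not known exactly. Their poses are not given: they have to be found in the camera images.
- burr_center (a point): Bright silver steel grinder burr, to be gathered: a plain disc 56 mm across and 28 mm tall with radial teeth and a dark bore drawn on top, 280 g. Point: its centre, 14 mm above its underside; z up along its axis. It stands on a 3 mm blue-grey mat.
- nut_center (a point): Brass knurled nut, to be gathered: 40 mm across and 26 mm tall with a 25 mm wide, 4 mm high boss on top, 140 g. Point: on its axis, 15 mm above its underside; z up. It stands on a 3 mm blue-grey mat.
- brush_center (a point): Short cleaning brush, to be gathered, lying flat: 108 mm long, 20 mm tall, 60 g. Pale wooden handle 18 mm wide from -54 to +16 mm along its x, then a steel ferrule 22 mm wide and tan bristles 24 mm wide to +54 mm. Point: the middle of its length and height, 10 mm above its underside (on the handle); x along its length towards the bristles, z up. It lies on a 3 mm blue-grey mat.
- tub_center (a point): Small round screw tub with a white lid, to be gathered: pale grey-blue body 48 mm across and 32 mm tall, white lid 50 mm across and 10 mm tall (42 mm in all), closed, 120 g. Point: its centre, 21 mm above its underside; z up. It stands on a 3 mm blue-grey mat.
- worn_burr_center (a point): Worn, coffee-brown burr, same shape and size as the bright one (56 mm across, 28 mm tall): not to be moved. Point: its centre, 14 mm above its underside. It stands on a 3 mm blue-grey mat.
- black_nut_center (a point): Black nut, same shape and size as the brass one (40 mm across, 30 mm tall in all): not to be moved. Point: on its axis, 15 mm above its underside. It stands on a 3 mm blue-grey mat.
- bay_blue: Blue bay of the fixed parts tray, for the steel burr: shallow open bay 136 (x) x 108 (y) mm, black walls 4 thick, 12 high; blue floor with a pale mark in its middle: a ring 56 mm across. Origin: centre of its underside, 4 mm above the bench; inner floor 4 mm above the origin. x is its long direction. The four bays adjoin along y, 108 mm apart, in any order; the tray's rim is 14 mm high.
- bay_green: Green bay of the fixed parts tray, for the brass nut: shallow open bay 136 (x) x 108 (y) mm, black walls 4 thick, 12 high; green floor with a pale mark in its middle: a disc 40 mm across. Origin: centre of its underside, 4 mm above the bench; inner floor 4 mm above the origin. x is its long direction. The four bays adjoin along y, 108 mm apart, in any order; the tray's rim is 14 mm high.
- bay_yellow: Yellow bay of the fixed parts tray, for the brush: shallow open bay 136 (x) x 108 (y) mm, black walls 4 thick, 12 high; yellow floor with a pale mark in its middle: a bar 108 x 18 mm along x. Origin: centre of its underside, 4 mm above the bench; inner floor 4 mm above the origin. x is its long direction. The four bays adjoin along y, 108 mm apart, in any order; the tray's rim is 14 mm high.
- bay_red: Red bay of the fixed parts tray, for the tub: shallow open bay 136 (x) x 108 (y) mm, black walls 4 thick, 12 high; red floor with a pale mark in its middle: a disc 50 mm across. Origin: centre of its underside, 4 mm above the bench; inner floor 4 mm above the origin. x is its long direction. The four bays adjoin along y, 108 mm apart, in any order; the tray's rim is 14 mm high.
Not all that is in view belongs to the job. There is more than one size of the part that bears nut_center; the job needs the middle-sized.

How it is judged:
By the outcome, as a careful person would: the job done as asked, in the order asked, and still so for the second after the job is handed in, with the robot touching nothing.
It also fails if it takes over 104 s, if anything falls off the work surface, if the arm or the gripper's body presses on something with over 40 N, if the wrist force passes 120 N, or if a joint passes its speed limit or range.

## Robot

A 6-joint arm with a two-finger parallel gripper is mounted at the origin on the work surface. World frame = base frame: x ahead of the robot, y to its left, z up, the work surface at z = 0. Lengths are in m, angles in rad, forces in N, time in s.
With the tool pointing down it reaches from about 0.275 to 0.875 m from the base axis. Payload 12.5 kg.
Tool frame: the origin (TCP) lies at the very end of the fingers, on their centre line; the grasp point (between the pads) lies r.tcp_to_grasp behind it (r.tcp_to_grasp is the distance from the TCP to the grasp point, in m); z points along the fingers, y is the line along which they close (so a half turn about z gives the same grasp; the last joint's range is limited). The gripper opens to 85 mm and grips with 20 to 120 N. Pads are 22 mm wide; open, the fingers measure 114 mm over their backs; the gripper's body (76 mm by 85 mm) begins 54 mm behind the grasp point. The pads swing forward as they close: fully open they stand 13 mm farther back than shut.
Start: joints at [1.03, 0.351, 1.652, -0, 1.139, -0.085], TCP at [0.242, 0.494, 0.231] pointing down, gripper open.
Joint ranges: [-2.75, 2.75], [-0.79, 2.1], [0.01, 2.65], [-1.57, 4.71], [0.07, 3.14], [-2.87, 2.87]. Speed limits (rad/s): [2.22, 2.22, 2.79, 3.14, 3.14, 3.14].

## Interface

Orientations are given as a unit quaternion [x, y, z, w].
In Python, from bench import monitor, optics, job, r gives the robot as it stands.
- The arm moves only by the tool step_arm, never from a script. Its argument "rows" is a list of rows, each an object with "travel": the shift along the tool's x, y, z as a fraction of full scale, a list of three; "spin": the turn about the tool's z as a fraction of full scale; "hand": the opening, from 0 (shut) to 1 (fully open). In form: [{"travel": [x, y, z], "spin": spin, "hand": hand}, ...]. A call has 1 to 20 rows; each row is the pose to reach, as a shift and turn from the pose commanded when the call began, along the tool's axes at that moment, turning the shorter way round; what a row does not reach only later rows make up. Full scale, the value 1, is 0.75 m for a shift and 180 degrees for a turn. A row lasts 1/8 s, in which the tool goes at most 62.5 mm and 10.7 degrees, less where a joint would pass 70% of its speed; a pose out of reach is approached as far as the arm can. A call with a number of a shift or a turn outside -1 to 1 is refused whole. A call with a gripper value outside its range is refused whole. The fingers move at their own pace and stop on an object; "squeeze" is the grip in N (left out, the last holds). Time passes only in rows, so rows that repeat a pose let the fingers close. It gives the time, the measured TCP pose, the force, the opening and the grip force at its end, in the units of the state.
- monitor.get_obs(): the state, without advancing time (a new reading comes with each control period).
- optics.grab_frame(name): name is "side" or "top" or "wrist"; returns the picture (420x560x3 uint8, red, green, blue); there is no depth.
- optics.calibration(name): a dict with "fx", "fy", "cx", "cy" (pixels), "pose" (4x4, takes a point from camera to world coordinates); the wrist camera has in their place "hand_eye" (4x4, takes a point from camera to tool coordinates, whose origin is the TCP and whose axes are the flange's). Camera axes: x right, y down, z forward; pixel columns grow to the right and rows downward; lengths in m; the calibration is good to about 2 mm. A picture is of the moment at which its call begins: read the wrist's pose just before it. calibration takes no time and is no camera call.
- job.finish_job(): hands the job in; it is judged then, once.
Trained networks look in the newest picture that a camera, given by its name, has taken for a name from the list of things; names that differ only in an ending like _2 or _b are one class to them, and where a whole thing is asked for, a point or a joint stands for the part that bears it (a point fixed in the world has none). Each returns a list of dicts, best first, with "score" (0 to 1); they miss things now and then, are a little off and sometimes report something else, mostly with a low value. They report only what shows in the picture. A call takes as long as a camera call. They do not tell look-alikes from the thing itself.
- optics.boxes_of(target, camera): "extent" ([left, top, width, height] in pixels, round what is visible of it).
- optics.silhouettes(target, camera): "pixels" (420x560 bool, what is visible of it) and "extent" ([left, top, width, height] in pixels, round what is visible of it).
- optics.place_of(target, camera): "point" ([column, row] in pixels: a listed point, or the origin of a listed thing).
The state is a dict: "time_s": time; "qpos": joint angles; "joint_velocities": joint speeds; "tau": joint torques, N m; "eef_pos": TCP position; "eef_rot": TCP orientation; "contact_force": force on the tool from outside, world axes, zero at the start; "ft_torque": the same for the moment, N m; "width": finger opening in m; "finger_force": force on a finger pad.
Only numpy, scipy, OpenCV 4.12 (cv2) and the standard library are available. Lean on these libraries where they do the work, as an engineer would, in place of code of your own. Each camera call takes 0.05 s, during which the arm holds its last target. There are 200 camera calls.

## Working session

There is one attempt and no reset: what is moved stays moved. The work goes in short steps, Python scripts to look and compute and a tool call to move; the robot and the scene stay as the last step left them, time stands still between calls to the robot, and variables do not carry over. Pictures are saved under pics/ and viewed, at most 14 in all, crops included, and the job is handed in when it is done.

Besides the shell and the picture viewer there is one more tool, called after ">>>" by a JSON object that holds its "name" and its "arguments". step_arm: Moves the arm, as the interface text tells. Its arguments: {"type":"object","properties":{"rows":{"type":"array"},"squeeze":{"type":"number"}},"required":["rows"]}

```bash
ls; mkdir -p pics; python3 - <<'E'
from bench import monitor, optics, job, r
import cv2,numpy as np
o=monitor.get_obs(); print(o['eef_pos'],o['eef_rot'],o['width'],r.tcp_to_grasp,o['time_s'])
for n in('top','side'):
    im=optics.grab_frame(n); cv2.imwrite(f'pics/{n}0.png',im[:,:,::-1])
    c=optics.calibration(n); print(n,c)
print(optics.calibration('wrist'))
E
```

```text
pics
[0.24189075 0.4935521  0.23072791] [ 2.25946157e-01  9.74139590e-01 -5.89339847e-04 -2.15611333e-04] 0.08566126123196197 0.0187 0.0
top {'fx': 455.87940020707924, 'fy': 455.87940020707924, 'cx': 277.4864028044127, 'cy': 208.34177627039364, 'pose': array([[ 2.09221028e-02, -9.89251963e-01,  1.44716344e-01,
         3.11793614e-01],
       [-9.99774513e-01, -2.12274058e-02, -5.65711533e-04,
        -2.42262398e-03],
       [ 3.63158381e-03, -1.44671877e-01, -9.89473021e-01,
         9.44504933e-01],
       [ 0.00000000e+00,  0.00000000e+00,  0.00000000e+00,
         1.00000000e+00]])}
side {'fx': 395.34152406618085, 'fy': 395.34152406618085, 'cx': 278.8135622305091, 'cy': 206.30701387569147, 'pose': array([[ 0.99414884, -0.0775666 ,  0.07517647,  0.36729494],
       [-0.10637127, -0.58190185,  0.80627253, -0.75213518],
       [-0.0187945 , -0.80955151, -0.58674791,  0.5654352 ],
       [ 0.        ,  0.        ,  0.        ,  1.        ]])}
{'fx': 291.73495947356565, 'fy': 291.73495947356565, 'cx': 279.50032206899954, 'cy': 208.88986432247282, 'hand_eye': array([[ 7.98345446e-04, -9.65788208e-01, -2.59330870e-01,
         6.54398094e-02],
       [ 9.99999657e-01,  7.13565369e-04,  4.21053434e-04,
        -6.67266675e-04],
       [-2.21598913e-04, -2.59331117e-01,  9.65788446e-01,
        -1.41649193e-01],
       [ 0.00000000e+00,  0.00000000e+00,  0.00000000e+00,
         1.00000000e+00]])}
```

View pics/top0.png

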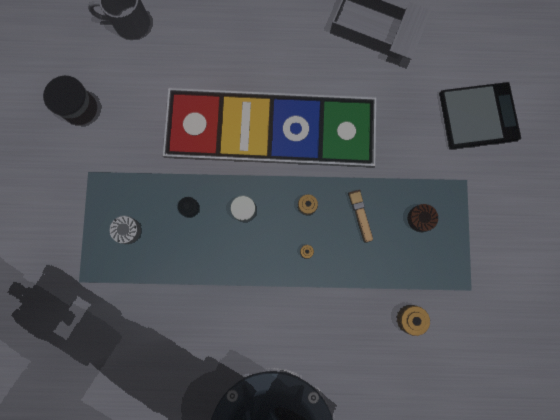

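View pics/side0.png

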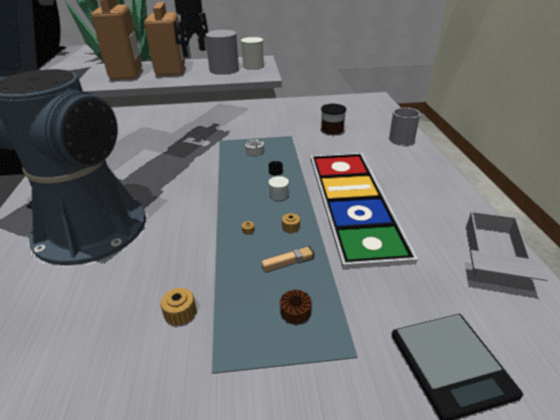

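The top view shows, by pixel position:
- Parts: bright burr (123,230), black nut (188,207), tub (243,208), brush (361,217) with its bristles up-left, worn burr (424,218).
- Brass nuts in three sizes: (308,205) is the middle one, (307,252) is small and (415,321) is large.
- Bays: red (194,124), yellow (245,127), blue (296,128), green (347,131).

The side view agrees.

```bash
cat > h.py <<'E'
from bench import monitor, optics, job, r
import cv2,numpy as np
from scipy.spatial.transform import Rotation as R
def ray(cam,px,z,o=None):
    c=optics.calibration(cam)
    if cam=='wrist':
        T=np.eye(4);T[:3,:3]=R.from_quat(o['eef_rot']).as_matrix();T[:3,3]=o['eef_pos'];P=T@c['hand_eye']
    else: P=c['pose']
    d=P[:3,:3]@np.array([(px[0]-c['cx'])/c['fx'],(px[1]-c['cy'])/c['fy'],1])
    return P[:3,3]+d*(z-P[2,3])/d[2]
Z=dict(burr_center=.017,nut_center=.018,brush_center=.013,tub_center=.024,worn_burr_center=.017,black_nut_center=.018,bay_blue=.004,bay_green=.004,bay_yellow=.004,bay_red=.004)
E
python3 - <<'E'
from h import *
np.set_printoptions(precision=4,suppress=True)
for n in Z:
    for cam in ('top','side'):
        if cam=='top' or n!='x':
            if n==list(Z)[0]: optics.grab_frame(cam)
            for d in optics.place_of(n,cam)[:4]:
                print(n,cam,np.round(d['point'],1),round(d['score'],2),ray(cam,d['point'],Z[n])[:2])
m=optics.silhouettes('brush_center','top')[0]['pixels']
ys,xs=np.nonzero(m)
p=np.array([ray('top',q,.023)[:2] for q in zip(xs,ys)])
w,v=np.linalg.eigh(np.cov(p.T)); print('brush',p.mean(0),v[:,1],np.degrees(np.arctan2(v[1,1],v[0,1])), np.ptp(p@v,axis=0))
print(monitor.get_obs()['time_s'])
E
```

```text
burr_center top [120.6 230.1] 0.9 [0.3957 0.316 ]
burr_center side [253.  149.2] 0.83 [0.3924 0.298 ]
burr_center side [275.5 170. ] 0.49 [0.4465 0.1693]
nut_center top [306.2 204. ] 0.78 [ 0.4576 -0.0618]
nut_center top [306.8 249.6] 0.65 [ 0.364  -0.0641]
nut_center top [244.  123.4] 0.57 [0.627  0.0715]
nut_center top [362.5 214.1] 0.36 [ 0.4391 -0.1776]
nut_center side [177.9 304.9] 0.63 [ 0.2291 -0.2714]
nut_center side [245.9 225.2] 0.58 [ 0.3574 -0.0613]
nut_center side [290.6 222. ] 0.56 [ 0.4572 -0.0628]
brush_center top [363.4 214.8] 0.86 [ 0.4384 -0.1804]
brush_center side [288.3 256.3] 0.91 [ 0.4388 -0.1672]
tub_center top [242.9 208.3] 0.61 [0.445  0.0676]
tub_center top [123.6 228.6] 0.32 [0.3983 0.3077]
tub_center side [278.2 186.5] 0.84 [0.4441 0.0762]
tub_center side [255.1 145.5] 0.57 [0.3996 0.3072]
worn_burr_center top [423.2 217.9] 0.73 [ 0.434  -0.3023]
worn_burr_center side [298.3 306.1] 0.56 [ 0.4397 -0.2992]
black_nut_center top [187.5 207.5] 0.67 [0.4451 0.1818]
black_nut_center top [304.5 204.4] 0.3 [ 0.4567 -0.0583]
black_nut_center top [242.2 206.8] 0.2 [0.4489 0.0696]
black_nut_center side [272.5 167. ] 0.67 [0.4398 0.1847]
bay_blue top [293.5 127.1] 0.71 [ 0.6258 -0.0336]
bay_blue side [358.4 214.3] 0.84 [ 0.6205 -0.037 ]
bay_green top [345.  132.3] 0.82 [ 0.6167 -0.1439]
bay_green side [370.2 244.1] 0.66 [ 0.6172 -0.1423]
bay_green side [251.7 147.2] 0.38 [0.3898 0.3365]
bay_yellow top [245.9 125.3] 0.93 [0.6276 0.0684]
bay_yellow side [348.9 188.2] 0.93 [0.6262 0.0743]
bay_yellow side [285.4 256.2] 0.27 [ 0.4341 -0.1566]
bay_red top [194.1 123.5] 0.63 [0.6291 0.1794]
bay_red side [340.5 165.5] 0.84 [0.6316 0.1905]
brush [ 0.4379 -0.1727] [-0.9614 -0.2751] -164.03040100502713 [0.0276 0.1081]
1.25
```

```bash
cat >> h.py <<'E'
def blob(im,f,box,cam,z,o=None):
    x0,y0,x1,y1=box; m=np.zeros(im.shape[:2],np.uint8); m[y0:y1,x0:x1]=f(im[y0:y1,x0:x1].astype(int))
    return m
def cmd(pos,yaw=None,o=None):
    """numbers for step_arm: travel, spin to world TCP pos and yaw (deg) of tool y"""
    o=o or monitor.get_obs(); M=R.from_quat(o['eef_rot']).as_matrix()
    t=M.T@(np.array(pos)-o['eef_pos'])/.75
    cur=np.degrees(np.arctan2(M[1,1],M[0,1])); s=0
    if yaw is not None: s=-((yaw-cur+90)%180-90)/180
    return np.round(t,4),round(s,4),round(cur,1)
E
python3 - <<'E'
from h import *
np.set_printoptions(precision=4,suppress=True)
im=cv2.imread('pics/top0.png')[:,:,::-1].copy()
hsv=cv2.cvtColor(im,cv2.COLOR_RGB2HSV).astype(int)
H={'red':lambda h:(h<8)|(h>172),'yellow':lambda h:(h>18)&(h<32),'blue':lambda h:(h>105)&(h<130),'green':lambda h:(h>45)&(h<80)}
for n,f in H.items():
    m=np.zeros(im.shape[:2],np.uint8); s=(slice(88,168),slice(165,378))
    m[s]=(f(hsv[...,0][s])&(hsv[...,1][s]>130)&(hsv[...,2][s]>50))
    k,l,st,c=cv2.connectedComponentsWithStats(m); i=1+np.argmax(st[1:,4])
    pts=np.argwhere(l==i)[:,::-1].astype(np.float32)
    w=np.array([ray('top',q,.008)[:2] for q in pts],np.float32)
    (cc,sz,a)=cv2.minAreaRect(w*1000); print(n,np.array(cc),np.array(sz),a,st[i,4])
print(cmd([.396,.312,.15],90))
E
```

```text
red [629.123  178.5574] [ 98.6687 126.9462] 88.54434204101562 2161Traceback (most recent call last):
  File "<stdin>", line 11, in <module>
  File "h.py", line 5, in ray
    c=optics.calibration(cam)
ValueError: time passes only in moves, steps and waits
```

```bash
sed -i 's/^def ray/import functools\ncal=functools.lru_cache(None)(lambda c: optics.calibration(c))\ndef ray/; s/c=optics.calibration(cam)/c=cal(cam)/' h.py
python3 - <<'E'
from h import *
np.set_printoptions(precision=4,suppress=True)
im=cv2.imread('pics/top0.png')[:,:,::-1].copy()
hsv=cv2.cvtColor(im,cv2.COLOR_RGB2HSV).astype(int)
H={'red':lambda h:(h<8)|(h>172),'yellow':lambda h:(h>18)&(h<32),'blue':lambda h:(h>105)&(h<130),'green':lambda h:(h>45)&(h<80)}
for n,f in H.items():
    m=np.zeros(im.shape[:2],np.uint8); s=(slice(88,168),slice(165,378))
    m[s]=(f(hsv[...,0][s])&(hsv[...,1][s]>130)&(hsv[...,2][s]>50))
    k,l,st,c=cv2.connectedComponentsWithStats(m); i=1+np.argmax(st[1:,4])
    pts=np.argwhere(l==i)[:,::-1].astype(np.float32)
    w=np.array([ray('top',q,.008)[:2] for q in pts],np.float32)
    (cc,sz,a)=cv2.minAreaRect(w*1000); print(n,np.array(cc),np.array(sz),a,st[i,4])
print(cmd([.396,.312,.15],90))
E
```

```text
red [629.123  178.5574] [ 98.6687 126.9462] 88.54434204101562 2161
yellow [626.2859  70.8384] [100.3878 127.0569] 88.4658432006836 2216
blue [623.0682 -38.0486] [ 98.6126 126.2878] 89.16620635986328 2031
green [ 620.3643 -145.6109] [ 96.7179 123.3399] 88.39158630371094 2129
(array([-0.291 , -0.1273,  0.1084]), np.float64(-0.1451), np.float64(63.9))
```

>>> {"name": "step_arm", "arguments": {"rows": [{"travel":[-0.291,-0.127,0.12],"spin":-0.145,"hand":1},{"travel":[-0.291,-0.127,0.12],"spin":-0.145,"hand":1},{"travel":[-0.291,-0.127,0.12],"spin":-0.145,"hand":1},{"travel":[-0.291,-0.127,0.12],"spin":-0.145,"hand":1},{"travel":[-0.291,-0.127,0.12],"spin":-0.145,"hand":1},{"travel":[-0.291,-0.127,0.12],"spin":-0.145,"hand":1},{"travel":[-0.291,-0.127,0.12],"spin":-0.145,"hand":1},{"travel":[-0.291,-0.127,0.12],"spin":-0.145,"hand":1}], "squeeze": 40}}

```text
time_s: 2.25
eef_pos: [0.3956, 0.3133, 0.1418]
eef_rot: [-0.001, 1.0, 0.0, 0.0]
contact_force: [0.3, 0.3, 0.1]
width: 0.0851
finger_force: 0.0
```

```bash
cat >> h.py <<'E'
def look(n,ztop,fn,place=True,cam='wrist',near=None):
    np.set_printoptions(precision=4,suppress=True)
    o=monitor.get_obs(); im=optics.grab_frame(cam); cv2.imwrite(f'pics/{fn}.png',im[:,:,::-1])
    print('tcp',o['eef_pos'],'t',o['time_s'])
    if place:
        for d in optics.place_of(n,cam)[:3]: print('pt',np.round(d['point'],1),round(d['score'],2),ray(cam,d['point'],Z[n],o)[:2])
    for d in optics.silhouettes(n,cam)[:3]:
        q=np.argwhere(d['pixels'])[:,::-1].astype(float)
        w=np.array([ray(cam,p,ztop,o)[:2] for p in q],np.float32)*1000
        c,s,a=cv2.minAreaRect(w); print('sil',round(d['score'],2),np.array(c),np.array(s),round(a,1),'px',q.mean(0))
    return o
E
python3 - <<'E'
from h import *
look('burr_center',.031,'w1')
E
```

```text
tcp [0.3956 0.3133 0.1418] t 2.25
pt [275.9 202.4] 0.61 [0.3952 0.3095]
sil 0.9 [394.6155 307.1406] [56.8432 54.114 ] 19.6 px [273.862  204.5007]
```

View pics/w1.png

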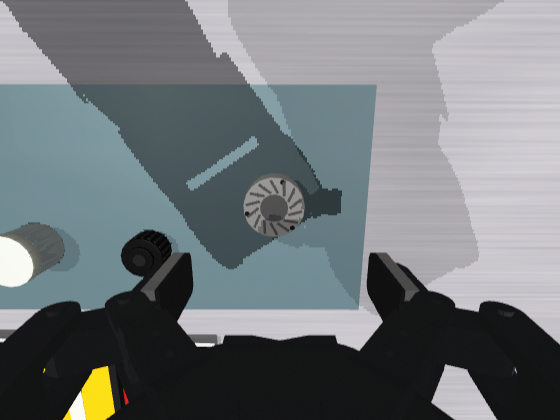

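The wrist view shows the burr's top at about (274,205), alone, with the black nut at (150,250) clear of the fingers. That puts the burr at (0.395, 0.308). I'll turn the hand so it closes along x, then descend.

>>> {"name": "step_arm", "arguments": {"rows": [{"travel":[0.001,-0.007,0.09],"spin":0.5,"hand":1},{"travel":[0.001,-0.007,0.09],"spin":0.5,"hand":1},{"travel":[0.001,-0.007,0.09],"spin":0.5,"hand":1},{"travel":[0.001,-0.007,0.09],"spin":0.5,"hand":1},{"travel":[0.001,-0.007,0.09],"spin":0.5,"hand":1},{"travel":[0.001,-0.007,0.09],"spin":0.5,"hand":1},{"travel":[0.001,-0.007,0.09],"spin":0.5,"hand":1},{"travel":[0.001,-0.007,0.09],"spin":0.5,"hand":1},{"travel":[0.001,-0.007,0.11],"spin":0.5,"hand":1},{"travel":[0.001,-0.007,0.13],"spin":0.5,"hand":1},{"travel":[0.001,-0.007,0.15],"spin":0.5,"hand":1},{"travel":[0.001,-0.007,0.165],"spin":0.5,"hand":1},{"travel":[0.001,-0.007,0.175],"spin":0.5,"hand":1},{"travel":[0.001,-0.007,0.181],"spin":0.5,"hand":1},{"travel":[0.001,-0.007,0.181],"spin":0.5,"hand":1}]}}

```text
time_s: 4.28
eef_pos: [0.3953, 0.307, 0.0054]
eef_rot: [0.707, 0.707, -0.0, -0.0]
contact_force: [0.1, 0.5, -0.1]
width: 0.0858
finger_force: 0.0
```

>>> {"name": "step_arm", "arguments": {"rows": [{"travel":[0,0,0],"spin":0,"hand":0.5},{"travel":[0,0,0],"spin":0,"hand":0.5},{"travel":[0,0,0],"spin":0,"hand":0.5},{"travel":[0,0,0],"spin":0,"hand":0.5},{"travel":[0,0,0],"spin":0,"hand":0.5},{"travel":[0,0,0],"spin":0,"hand":0.5}], "squeeze": 40}}

```text
time_s: 5.03
eef_pos: [0.3958, 0.3072, 0.0062]
eef_rot: [0.707, 0.707, 0.001, 0.0]
contact_force: [0.4, -1.0, 6.5]
width: 0.055
finger_force: 41.2
```

>>> {"name": "step_arm", "arguments": {"rows": [{"travel":[0,0,-0.03],"spin":0,"hand":0.5},{"travel":[0,0,-0.08],"spin":0,"hand":0.5},{"travel":[0,0,-0.15],"spin":0,"hand":0.5},{"travel":[-0.06,0.04,-0.15],"spin":0.008,"hand":0.5},{"travel":[-0.12,0.08,-0.15],"spin":0.008,"hand":0.5},{"travel":[-0.18,0.12,-0.15],"spin":0.008,"hand":0.5},{"travel":[-0.24,0.16,-0.15],"spin":0.008,"hand":0.5},{"travel":[-0.3,0.2,-0.15],"spin":0.008,"hand":0.5},{"travel":[-0.36,0.24,-0.15],"spin":0.008,"hand":0.5},{"travel":[-0.42,0.28,-0.15],"spin":0.008,"hand":0.5},{"travel":[-0.45,0.3,-0.15],"spin":0.008,"hand":0.5},{"travel":[-0.46,0.303,-0.15],"spin":0.008,"hand":0.5},{"travel":[-0.46,0.303,-0.15],"spin":0.008,"hand":0.5},{"travel":[-0.46,0.303,-0.15],"spin":0.008,"hand":0.5}]}}

```text
time_s: 6.78
eef_pos: [0.6219, -0.037, 0.118]
eef_rot: [0.716, 0.698, -0.0, -0.0]
contact_force: [-0.5, -0.5, -2.9]
width: 0.0549
finger_force: 44.1
```

```bash
python3 - <<'E'
from h import *
o=look('bay_blue',.008,'w2')
print(cmd([.623,-.038,.012],-1.5),o['width'],o['contact_force'])
for b in('bay_green','bay_yellow'):
    for d in optics.place_of(b,'wrist')[:1]: print(b,d['score'],ray('wrist',d['point'],.004,o))
E
```

```text
tcp [ 0.6219 -0.037   0.118 ] t 6.775
pt [280.9 203.3] 0.94 [ 0.623  -0.0355]
sil 0.57 [622.7269 -32.2976] [ 97.3031 139.9844] 88.5 px [281.108  185.7445]
sil 0.32 [ 618.1802 -103.2516] [117.0726 129.4496] 24.7 px [279.6376 269.3928]
(array([-0.001 ,  0.001 ,  0.1416]), np.float64(0.0005), np.float64(-1.4)) 0.054865572626692324 [-0.5205 -0.4881 -2.8692]
bay_green 0.39 [0.6238 0.0699 0.004 ]
bay_yellow 0.91 [0.6241 0.0705 0.004 ]
```

View pics/w2.png

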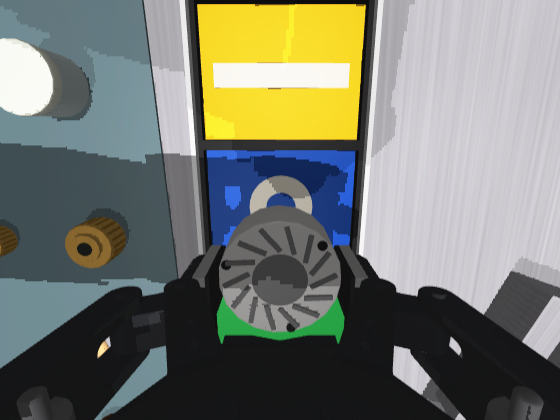

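The burr hangs level. The yellow bar's centre is at (281,75) and the blue ring at (281,200), which agrees with the top-camera tray fit. I'll lower it now.

>>> {"name": "step_arm", "arguments": {"rows": [{"travel":[-0.001,0.001,0.05],"spin":0,"hand":0.5},{"travel":[-0.001,0.001,0.09],"spin":0,"hand":0.5},{"travel":[-0.001,0.001,0.11],"spin":0,"hand":0.5},{"travel":[-0.001,0.001,0.123],"spin":0,"hand":0.5},{"travel":[-0.001,0.001,0.13],"spin":0,"hand":0.5},{"travel":[-0.001,0.001,0.135],"spin":0,"hand":0.5},{"travel":[-0.001,0.001,0.139],"spin":0,"hand":0.5},{"travel":[-0.001,0.001,0.141],"spin":0,"hand":0.5},{"travel":[-0.001,0.001,0.1415],"spin":0,"hand":0.5},{"travel":[-0.001,0.001,0.1415],"spin":0,"hand":0.5}]}}

```text
time_s: 8.28
eef_pos: [0.6233, -0.0388, 0.0121]
eef_rot: [0.716, 0.698, 0.0, 0.0]
contact_force: [-1.5, -0.8, -2.1]
width: 0.0548
finger_force: 44.2
```

>>> {"name": "step_arm", "arguments": {"rows": [{"travel":[0,0,0.0007],"spin":0,"hand":0.5},{"travel":[0,0,0.0013],"spin":0,"hand":0.5},{"travel":[0,0,0.0013],"spin":0,"hand":0.5}]}}

```text
time_s: 8.65
eef_pos: [0.6233, -0.0389, 0.0113]
eef_rot: [0.716, 0.698, 0.0, 0.0]
contact_force: [-2.5, 0.4, 3.4]
width: 0.0545
finger_force: 44.8
```

Touched down. I'll release part way, then rise.

>>> {"name": "step_arm", "arguments": {"rows": [{"travel":[0,0,0],"spin":0,"hand":0.7},{"travel":[0,0,0],"spin":0,"hand":0.8},{"travel":[0,0,0],"spin":0,"hand":0.85},{"travel":[0,0,0],"spin":0,"hand":0.85},{"travel":[0,0,-0.02],"spin":0,"hand":0.85},{"travel":[0,0,-0.06],"spin":0,"hand":0.85},{"travel":[0,0,-0.12],"spin":0,"hand":1},{"travel":[0,0,-0.16],"spin":0,"hand":1},{"travel":[0,0,-0.16],"spin":0,"hand":1}]}}

```text
time_s: 9.78
eef_pos: [0.6246, -0.039, 0.1345]
eef_rot: [0.716, 0.698, 0.002, 0.002]
contact_force: [1.0, -0.0, 0.4]
width: 0.0852
finger_force: 0.0
```

```bash
python3 - <<'E'
from h import *
o=look('burr_center',.036,'w3',False)
print(cmd([.457,-.061,.13],-1.5))
for b in('bay_green','bay_blue'):
    for d in optics.place_of(b,'wrist')[:1]: print(b,d['score'],ray('wrist',d['point'],.004,o))
# nut from top
optics.grab_frame('top')
for d in optics.silhouettes('nut_center','top'):
    q=np.argwhere(d['pixels'])[:,::-1]
    w=np.array([ray('top',p,.029)[:2] for p in q],np.float32)*1000
    c,s,a=cv2.minAreaRect(w); print('nut',round(d['score'],2),np.array(c),np.array(s),q.mean(0))
E
```

```text
tcp [ 0.6246 -0.039   0.1345] t 9.775
sil 0.69 [623.1193 -36.3707] [55.8903 56.4099] 40.3 px [277.1545 205.1317]
(array([-0.0352, -0.2206,  0.0016]), np.float64(0.0003), np.float64(-1.5))
bay_green 0.59 [ 0.6223 -0.1414  0.004 ]
nut 0.78 [ 230.5122 -286.5807] [57.424  36.5046] [418.7322 320.5896]
```

View pics/w3.png

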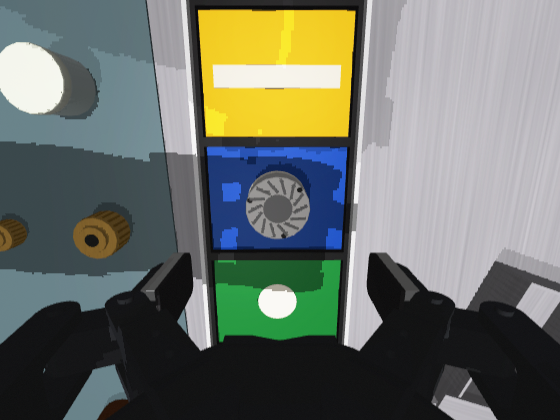

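```bash
cat >> h.py <<'E'
def marks(fn,o,boxes):
    im=cv2.imread(f'pics/{fn}.png').astype(int)
    for n,(x0,y0,x1,y1) in boxes.items():
        s=im[y0:y1,x0:x1]; m=(s.min(2)>170).astype(np.uint8)
        k,l,st,c=cv2.connectedComponentsWithStats(m); i=1+np.argmax(st[1:,4])
        q=np.argwhere(l==i)[:,::-1]+[x0,y0]
        w=np.array([ray('wrist',p,.008,o)[:2] for p in q],np.float32)*1000
        c,s,a=cv2.minAreaRect(w); print(n,np.array(c),np.array(s),w.mean(0))
E
python3 - <<'E'
from h import *
np.set_printoptions(precision=4,suppress=True)
o=monitor.get_obs()
marks('w3',o,dict(yellow=(205,50,350,100),green=(245,270,310,330)))
E
```

```text
yellow [622.5953  70.0511] [ 16.9321 105.9526] [622.6078  70.1325]
green [ 616.9999 -145.3544] [33.2286 38.9558] [ 616.9416 -144.1491]
```

```bash
python3 - <<'E'
from h import *
o=look('burr_center',.036,'w4',False)
marks('w4',o,dict(yellow=(205,45,350,105),green=(235,265,320,330)))
im=cv2.imread('pics/w4.png'); hsv=cv2.cvtColor(im,cv2.COLOR_BGR2HSV)
m=cv2.inRange(hsv,(105,120,40),(130,255,255)); m[:120]=0;m[265:]=0;m[:,:190]=0;m[:,360:]=0
p=np.argwhere(m)[:,::-1]; w=np.array([ray('wrist',q,.008,o)[:2] for q in p],np.float32)*1000
print('blue floor',cv2.minAreaRect(w)); print(cmd([.457,-.062,.13],-1.5,o))
E
```

```text
tcp [ 0.6228 -0.0388  0.13  ] t 10.075
yellow [625.3702  70.3604] [ 17.6873 107.7086] [625.3605  70.4446]
green [ 619.7596 -148.7081] [33.8361 38.0737] [ 619.6608 -147.2509]
blue floor ((622.6690063476562, -37.4885368347168), (99.16365814208984, 127.4236068725586), 88.59049224853516)
(array([-0.0366, -0.2202,  0.0003]), np.float64(0.0002), np.float64(-1.5))
```

The burr sits within about 1 mm of the blue bay's middle at (0.6227, -0.0375). The nut is next.

>>> {"name": "step_arm", "arguments": {"rows": [{"travel":[-0.036,-0.08,0],"spin":0,"hand":1},{"travel":[-0.036,-0.16,0],"spin":0,"hand":1},{"travel":[-0.036,-0.21,0],"spin":0,"hand":1},{"travel":[-0.036,-0.22,0],"spin":0,"hand":1},{"travel":[-0.036,-0.22,0],"spin":0,"hand":1},{"travel":[-0.036,-0.22,0],"spin":0,"hand":1},{"travel":[-0.036,-0.22,0],"spin":0,"hand":1}]}}

```text
time_s: 11.05
eef_pos: [0.4583, -0.0616, 0.1308]
eef_rot: [0.716, 0.698, 0.0, 0.0]
contact_force: [0.1, 0.5, -0.7]
width: 0.0852
finger_force: 0.0
```

```bash
python3 - <<'E'
from h import *
o=look('nut_center',.029,'w5')
E
```

```text
tcp [ 0.4583 -0.0616  0.1308] t 11.05
pt [175.7 212.7] 0.85 [ 0.364  -0.0663]
pt [ 76.7 402.3] 0.64 [ 0.2303 -0.2792]
pt [278.5 207.1] 0.6 [ 0.4572 -0.0633]
sil 0.93 [456.9703 -60.6212] [39.121  41.5398] 10.5 px [278.4769 207.1728]
sil 0.93 [ 255.1614 -264.4634] [77.611  28.3508] 56.1 px [ 90.3737 397.9036]
sil 0.55 [367.5518 -59.2297] [31.4939 25.6299] 25.2 px [174.3314 207.8394]
```

View pics/w5.png

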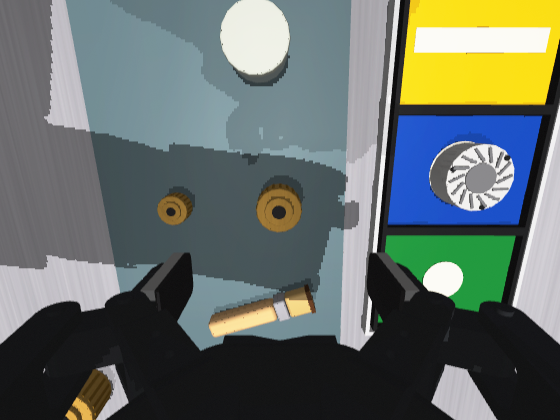

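The middle nut's top is at (279,210), measuring about 40 mm across at (0.457, -0.061). The small nut at (174,208) and the brush at (262,310) are clear of the fingers.

>>> {"name": "step_arm", "arguments": {"rows": [{"travel":[0,-0.001,0.06],"spin":0,"hand":1},{"travel":[0,-0.001,0.11],"spin":0,"hand":1},{"travel":[0,-0.001,0.14],"spin":0,"hand":1},{"travel":[0,-0.001,0.16],"spin":0,"hand":1},{"travel":[0,-0.001,0.166],"spin":0,"hand":1},{"travel":[0,-0.001,0.166],"spin":0,"hand":1},{"travel":[0,-0.001,0.166],"spin":0,"hand":0.3},{"travel":[0,-0.001,0.166],"spin":0,"hand":0.3},{"travel":[0,-0.001,0.166],"spin":0,"hand":0.3},{"travel":[0,-0.001,0.166],"spin":0,"hand":0.3},{"travel":[0,-0.001,0.166],"spin":0,"hand":0.3},{"travel":[0,-0.001,0.166],"spin":0,"hand":0.3},{"travel":[0,-0.001,0.166],"spin":0,"hand":0.3}]}}

```text
time_s: 12.82
eef_pos: [0.4571, -0.0617, 0.007]
eef_rot: [0.716, 0.698, 0.0, 0.0]
contact_force: [-1.4, 0.1, 7.0]
width: 0.0385
finger_force: 39.3
```

```bash
python3 - <<'E'
from h import *
np.set_printoptions(precision=4,suppress=True)
o=monitor.get_obs();print(o['eef_pos'],o['width'],cmd([.620,-.1455,.012],-1.5))
E
```

```text
[ 0.4571 -0.0617  0.007 ] 0.038519535845650904 (array([-0.1062,  0.2199, -0.0064]), np.float64(0.0003), np.float64(-1.5))
```

>>> {"name": "step_arm", "arguments": {"rows": [{"travel":[0,0,-0.03],"spin":0,"hand":0.3},{"travel":[0,0,-0.08],"spin":0,"hand":0.3},{"travel":[-0.02,0.04,-0.1],"spin":0,"hand":0.3},{"travel":[-0.05,0.1,-0.1],"spin":0,"hand":0.3},{"travel":[-0.08,0.16,-0.1],"spin":0,"hand":0.3},{"travel":[-0.1,0.21,-0.1],"spin":0,"hand":0.3},{"travel":[-0.106,0.22,-0.1],"spin":0,"hand":0.3},{"travel":[-0.106,0.22,-0.1],"spin":0,"hand":0.3},{"travel":[-0.106,0.22,-0.1],"spin":0,"hand":0.3},{"travel":[-0.106,0.22,-0.06],"spin":0,"hand":0.3},{"travel":[-0.106,0.22,-0.035],"spin":0,"hand":0.3},{"travel":[-0.106,0.22,-0.022],"spin":0,"hand":0.3},{"travel":[-0.106,0.22,-0.015],"spin":0,"hand":0.3},{"travel":[-0.106,0.22,-0.011],"spin":0,"hand":0.3},{"travel":[-0.106,0.22,-0.008],"spin":0,"hand":0.3},{"travel":[-0.106,0.22,-0.007],"spin":0,"hand":0.3},{"travel":[-0.106,0.22,-0.007],"spin":0,"hand":0.3}]}}

```text
time_s: 14.95
eef_pos: [0.6199, -0.1453, 0.0121]
eef_rot: [0.716, 0.698, 0.0, 0.0]
contact_force: [-0.9, 0.0, 2.1]
width: 0.0386
finger_force: 41.6
```

>>> {"name": "step_arm", "arguments": {"rows": [{"travel":[0,0,0],"spin":0,"hand":0.5},{"travel":[0,0,0],"spin":0,"hand":0.6},{"travel":[0,0,0],"spin":0,"hand":0.75},{"travel":[0,0,0],"spin":0,"hand":0.75},{"travel":[0,0,-0.02],"spin":0,"hand":0.75},{"travel":[0,0,-0.06],"spin":0,"hand":0.75},{"travel":[0,0,-0.12],"spin":0,"hand":1},{"travel":[0,0,-0.16],"spin":0,"hand":1},{"travel":[0,0,-0.16],"spin":0,"hand":1},{"travel":[0,0,-0.16],"spin":0,"hand":1},{"travel":[0,0,-0.16],"spin":0,"hand":1}]}}

```text
time_s: 16.32
eef_pos: [0.6193, -0.1451, 0.1307]
eef_rot: [0.716, 0.698, -0.0, -0.001]
contact_force: [0.6, -0.3, -0.1]
width: 0.0856
finger_force: 0.0
```

```bash
python3 - <<'E'
from h import *
o=look('nut_center',.034,'w6',False)
for d in optics.silhouettes('burr_center','wrist')[:2]:
    q=np.argwhere(d['pixels'])[:,::-1]; print('burr',d['score'],cv2.minAreaRect(np.array([ray('wrist',p,.036,o)[:2] for p in q],np.float32)*1000))
im=cv2.imread('pics/w6.png'); hsv=cv2.cvtColor(im,cv2.COLOR_BGR2HSV)
for n,lo,hi in(('green',(45,120,30),(80,255,255)),('blue',(105,120,40),(130,255,255))):
    k,l,st,c=cv2.connectedComponentsWithStats(cv2.inRange(hsv,lo,hi)); i=1+np.argmax(st[1:,4])
    w=np.array([ray('wrist',q,.008,o)[:2] for q in np.argwhere(l==i)[:,::-1]],np.float32)*1000
    print(n,cv2.minAreaRect(w))
print(cmd([.438,-.174,.13],106,o))
E
```

```text
tcp [ 0.6193 -0.1451  0.1307] t 16.325
sil 0.75 [ 619.5772 -144.5521] [38.0562 41.2557] 5.8 px [280.4474 208.9851]
sil 0.74 [ 619.6161 -140.4192] [101.367  126.9484] 88.6 px [280.5552 199.5245]
burr 0.9 ((622.9893188476562, -38.55828857421875), (54.45269012451172, 54.530426025390625), 44.75922393798828)
green ((619.8636474609375, -145.8493194580078), (99.75038146972656, 127.28242492675781), 88.5900650024414)
blue ((622.4859008789062, -37.57999038696289), (99.6032943725586, 127.40886688232422), 88.571533203125)
(array([-0.0447, -0.2406,  0.0014]), np.float64(0.403), np.float64(-1.5))
```

View pics/w6.png

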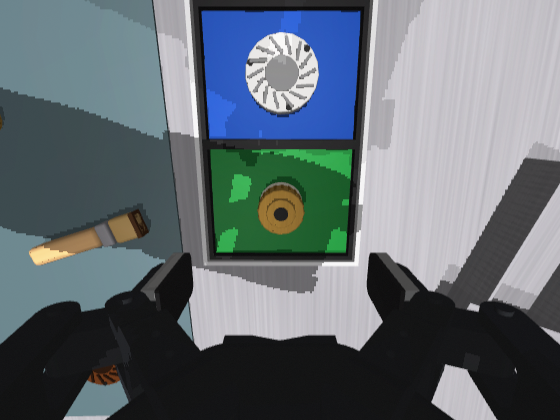

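Nut and burr are both centred within about 1 mm of their bays and lie flat. The brush is at (90,237), clear. It's next.

>>> {"name": "step_arm", "arguments": {"rows": [{"travel":[-0.044,-0.08,0],"spin":0.403,"hand":1},{"travel":[-0.044,-0.16,0],"spin":0.403,"hand":1},{"travel":[-0.044,-0.22,0],"spin":0.403,"hand":1},{"travel":[-0.044,-0.24,0],"spin":0.403,"hand":1},{"travel":[-0.044,-0.24,0],"spin":0.403,"hand":1},{"travel":[-0.044,-0.24,0],"spin":0.403,"hand":1},{"travel":[-0.044,-0.24,0],"spin":0.403,"hand":1},{"travel":[-0.044,-0.24,0],"spin":0.403,"hand":1},{"travel":[-0.044,-0.24,0],"spin":0.403,"hand":1},{"travel":[-0.044,-0.24,0],"spin":0.403,"hand":1}]}}

```text
time_s: 17.73
eef_pos: [0.439, -0.1737, 0.1316]
eef_rot: [0.99, 0.14, -0.0, -0.0]
contact_force: [-0.2, 0.2, 0.1]
width: 0.0849
finger_force: 0.0
```

```bash
python3 - <<'E'
from h import *
o=look('brush_center',.021,'w7')
im=cv2.imread('pics/w7.png'); print(cmd([.438,-.174,.006],106,o))
E
```

```text
tcp [ 0.439  -0.1737  0.1316] t 17.725
pt [281.8 208.2] 0.82 [ 0.4358 -0.1774]
sil 0.68 [ 437.2446 -174.3211] [107.0079  23.8618] 16.2 px [279.2877 200.274 ]
(array([-0.0014,  0.    ,  0.1675]), np.float64(0.0006), np.float64(-73.9))
```

View pics/w7.png

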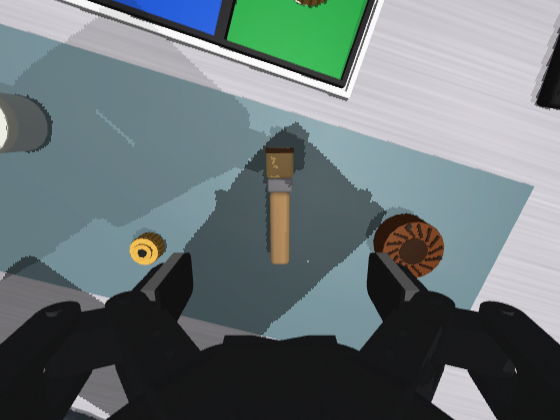

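The brush stands upright in the picture, columns 268–293 and rows 149–264, aligned with the hand. Its centre is (0.437, -0.174), and the worn burr at (412,248) is clear of the fingers.

>>> {"name": "step_arm", "arguments": {"rows": [{"travel":[-0.002,0,0.06],"spin":0,"hand":0.7},{"travel":[-0.002,0,0.11],"spin":0,"hand":0.7},{"travel":[-0.002,0,0.14],"spin":0,"hand":0.7},{"travel":[-0.002,0,0.16],"spin":0,"hand":0.7},{"travel":[-0.002,0,0.167],"spin":0,"hand":0.7},{"travel":[-0.002,0,0.167],"spin":0,"hand":0.7},{"travel":[-0.002,0,0.167],"spin":0,"hand":0.05},{"travel":[-0.002,0,0.167],"spin":0,"hand":0.05},{"travel":[-0.002,0,0.167],"spin":0,"hand":0.05},{"travel":[-0.002,0,0.167],"spin":0,"hand":0.05},{"travel":[-0.002,0,0.167],"spin":0,"hand":0.05},{"travel":[-0.002,0,0.167],"spin":0,"hand":0.05},{"travel":[-0.002,0,0.167],"spin":0,"hand":0.05},{"travel":[-0.002,0,0.167],"spin":0,"hand":0.05}], "squeeze": 30}}

```text
time_s: 19.62
eef_pos: [0.4379, -0.1743, 0.007]
eef_rot: [0.99, 0.139, 0.0, 0.0]
contact_force: [-1.5, 0.1, 6.1]
width: 0.0174
finger_force: 30.8
```

```bash
python3 - <<'E'
from h import *
np.set_printoptions(precision=4,suppress=True)
o=monitor.get_obs();print(o['eef_pos'],o['width'],o['eef_rot'],cmd([.6255,.0703,.012],88.5))
E
```

```text
[ 0.4379 -0.1743  0.007 ] 0.017363472401805132 [0.9903 0.1392 0.0004 0.0003] (array([ 0.3304, -0.2445, -0.0066]), np.float64(0.0972), np.float64(-74.0))
```

>>> {"name": "step_arm", "arguments": {"rows": [{"travel":[0,0,-0.03],"spin":0,"hand":0.05},{"travel":[0,0,-0.09],"spin":0,"hand":0.05},{"travel":[0.05,-0.037,-0.12],"spin":0.03,"hand":0.05},{"travel":[0.1,-0.074,-0.12],"spin":0.06,"hand":0.05},{"travel":[0.16,-0.118,-0.12],"spin":0.098,"hand":0.05},{"travel":[0.22,-0.163,-0.12],"spin":0.098,"hand":0.05},{"travel":[0.28,-0.207,-0.12],"spin":0.098,"hand":0.05},{"travel":[0.32,-0.237,-0.12],"spin":0.098,"hand":0.05},{"travel":[0.331,-0.2445,-0.12],"spin":0.098,"hand":0.05},{"travel":[0.331,-0.2445,-0.12],"spin":0.098,"hand":0.05},{"travel":[0.331,-0.2445,-0.12],"spin":0.098,"hand":0.05}]}}

```text
time_s: 21.0
eef_pos: [0.625, 0.0696, 0.0964]
eef_rot: [1.0, -0.015, -0.0, 0.0]
contact_force: [-0.0, 0.0, 0.2]
width: 0.0172
finger_force: 29.9
```

```bash
python3 - <<'E'
from h import *
o=monitor.get_obs(); z=o['eef_pos'][2]-.007+.023
look('brush_center',z,'w8',False)
print(cmd([.6255,.0703,.012],88.5,o))
E
```

```text
tcp [0.625  0.0696 0.0964] t 21.0
sil 0.95 [633.7084  67.7422] [23.6418 91.0378] 89.8 px [279.3739 238.7618]
(array([ 0.0007, -0.001 ,  0.1126]), np.float64(-0.0011), np.float64(-91.7))
```

View pics/w8.png

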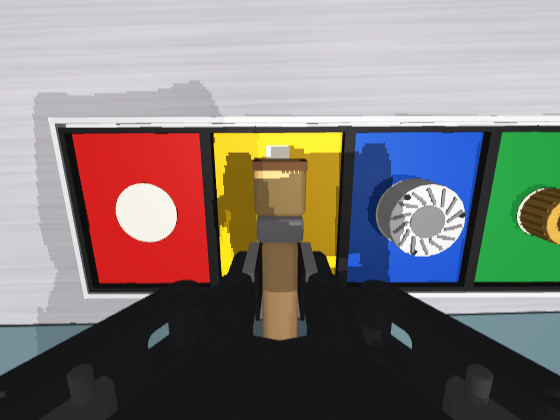

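The brush is held straight and level above the bar: bristle end at (280,160), bar end showing at (279,150), and the walls at columns 210 and 345. I'll lower it.

>>> {"name": "step_arm", "arguments": {"rows": [{"travel":[0.0005,-0.001,0.05],"spin":-0.001,"hand":0.05},{"travel":[0.0005,-0.001,0.08],"spin":-0.001,"hand":0.05},{"travel":[0.0005,-0.001,0.095],"spin":-0.001,"hand":0.05},{"travel":[0.0005,-0.001,0.104],"spin":-0.001,"hand":0.05},{"travel":[0.0005,-0.001,0.108],"spin":-0.001,"hand":0.05},{"travel":[0.0005,-0.001,0.111],"spin":-0.001,"hand":0.05},{"travel":[0.0005,-0.001,0.1125],"spin":-0.001,"hand":0.05},{"travel":[0.0005,-0.001,0.1125],"spin":-0.001,"hand":0.05},{"travel":[0.0005,-0.001,0.1125],"spin":-0.001,"hand":0.05}]}}

```text
time_s: 22.22
eef_pos: [0.6261, 0.0714, 0.0122]
eef_rot: [1.0, -0.013, 0.0, 0.0]
contact_force: [1.4, 0.1, -0.6]
width: 0.0171
finger_force: 29.9
```

>>> {"name": "step_arm", "arguments": {"rows": [{"travel":[-0.0005,0.001,0],"spin":0,"hand":0.05},{"travel":[-0.0005,0.001,0.0006],"spin":0,"hand":0.05},{"travel":[-0.0005,0.001,0.0012],"spin":0,"hand":0.05},{"travel":[-0.0005,0.001,0.0012],"spin":0,"hand":0.05}]}}

```text
time_s: 22.72
eef_pos: [0.6257, 0.0705, 0.012]
eef_rot: [1.0, -0.013, 0.0, 0.0]
contact_force: [-4.7, -0.7, 9.6]
width: 0.0171
finger_force: 31.3
```

>>> {"name": "step_arm", "arguments": {"rows": [{"travel":[0,0,-0.0006],"spin":0,"hand":0.05},{"travel":[0,0,-0.0006],"spin":0,"hand":0.25},{"travel":[0,0,-0.0006],"spin":0,"hand":0.4},{"travel":[0,0,-0.0006],"spin":0,"hand":0.45},{"travel":[0,0,-0.0006],"spin":0,"hand":0.45},{"travel":[0,0,-0.02],"spin":0,"hand":0.45},{"travel":[0,0,-0.06],"spin":0,"hand":0.45},{"travel":[0,0,-0.12],"spin":0,"hand":0.7},{"travel":[0,0,-0.17],"spin":0,"hand":1},{"travel":[0,0,-0.17],"spin":0,"hand":1},{"travel":[0,0,-0.17],"spin":0,"hand":1},{"travel":[0,0,-0.17],"spin":0,"hand":1}]}}

```text
time_s: 24.22
eef_pos: [0.625, 0.0706, 0.1376]
eef_rot: [1.0, -0.013, -0.001, 0.0]
contact_force: [0.4, 0.5, -0.4]
width: 0.0852
finger_force: 0.0
```

```bash
python3 - <<'E'
from h import *
o=look('brush_center',.028,'w9')
im=cv2.imread('pics/w9.png'); hsv=cv2.cvtColor(im,cv2.COLOR_BGR2HSV)
for n,lo,hi in(('red',(0,150,80),(5,255,255)),('blue',(105,120,40),(130,255,255)),('yellow',(22,150,50),(32,255,255))):
    k,l,st,c=cv2.connectedComponentsWithStats(cv2.inRange(hsv,lo,hi)); i=1+np.argmax(st[1:,4])
    w=np.array([ray('wrist',q,.008,o)[:2] for q in np.argwhere(l==i)[:,::-1]],np.float32)*1000
    print(n,cv2.minAreaRect(w))
print(cmd([.445,.070,.14],-1.5,o))
E
```

```text
tcp [0.625  0.0706 0.1376] t 24.225
pt [282.5 205.2] 0.81 [0.6221 0.0672]
pt [501.2 199.2] 0.73 [ 0.6229 -0.1377]
sil 0.73 [625.7408  69.904 ] [ 23.2462 105.2121] 88.6 px [279.5925 197.8721]
red ((627.9050903320312, 178.79226684570312), (98.05089569091797, 127.20761108398438), 88.58992767333984)
blue ((622.5615234375, -38.00189208984375), (98.19766235351562, 127.35106658935547), 88.51307678222656)
yellow ((625.2315673828125, 70.44171905517578), (99.54682922363281, 127.2211685180664), 88.5896224975586)
(array([-0.24  ,  0.0068, -0.0027]), np.float64(-0.4998), np.float64(-91.5))
```

View pics/w9.png

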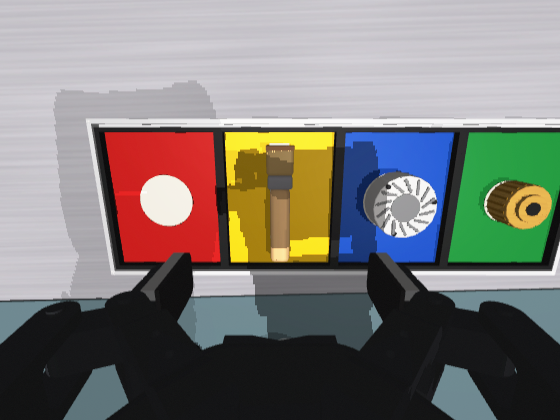

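The brush lies flat and centred, columns 268–293 in the yellow bay. The red bay's centre is (0.628, 0.1787). The tub is next.

>>> {"name": "step_arm", "arguments": {"rows": [{"travel":[-0.08,0.003,0],"spin":-0.5,"hand":1},{"travel":[-0.16,0.006,0],"spin":-0.5,"hand":1},{"travel":[-0.22,0.007,0],"spin":-0.5,"hand":1},{"travel":[-0.24,0.007,0],"spin":-0.5,"hand":1},{"travel":[-0.24,0.007,0],"spin":-0.5,"hand":1},{"travel":[-0.24,0.007,0],"spin":-0.5,"hand":1},{"travel":[-0.24,0.007,0],"spin":-0.5,"hand":1},{"travel":[-0.24,0.007,0],"spin":-0.5,"hand":1},{"travel":[-0.24,0.007,0],"spin":-0.5,"hand":1},{"travel":[-0.24,0.007,0],"spin":-0.5,"hand":1},{"travel":[-0.24,0.007,0],"spin":-0.5,"hand":1},{"travel":[-0.24,0.007,0],"spin":-0.5,"hand":1}]}}

```text
time_s: 25.88
eef_pos: [0.4455, 0.0699, 0.1386]
eef_rot: [0.716, 0.698, -0.0, -0.0]
contact_force: [-0.1, 0.0, -0.3]
width: 0.0854
finger_force: 0.0
```

```bash
python3 - <<'E'
from h import *
o=look('tub_center',.045,'w10')
im=cv2.imread('pics/w10.png'); m=(im.min(2)>165).astype(np.uint8); k,l,st,c=cv2.connectedComponentsWithStats(m); i=l[205,280]
w=np.array([ray('wrist',q,.045,o)[:2] for q in np.argwhere(l==i)[:,::-1]],np.float32)*1000
print(i,cv2.minAreaRect(w)); print(cmd([.445,.070,.006],-1.5,o))
E
```

```text
tcp [0.4455 0.0699 0.1386] t 25.875
pt [277.6 203.8] 0.76 [0.4437 0.0709]
sil 0.62 [443.231  71.207] [47.8358 52.7603] 7.7 px [277.6108 209.4919]
0 ((444.8182373046875, 35.00909423828125), (376.69061279296875, 578.2496948242188), 88.49346923828125)
(array([ 0.0001, -0.0007,  0.1768]), np.float64(-0.0001), np.float64(-1.5))
```

View pics/w10.png

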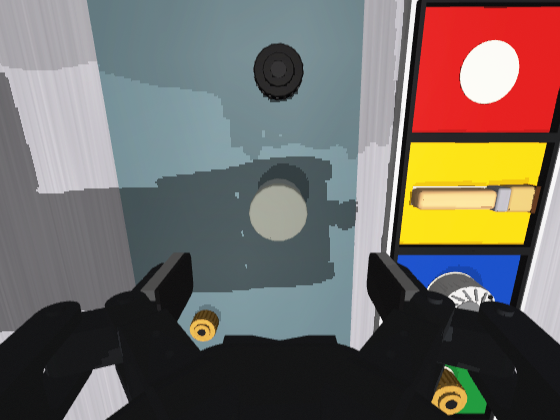

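The tub's lid is at (278,213), giving a centre of (0.4435, 0.070), with nothing near the fingers.

>>> {"name": "step_arm", "arguments": {"rows": [{"travel":[0,-0.0025,0.06],"spin":0,"hand":1},{"travel":[0,-0.0025,0.11],"spin":0,"hand":1},{"travel":[0,-0.0025,0.14],"spin":0,"hand":1},{"travel":[0,-0.0025,0.165],"spin":0,"hand":1},{"travel":[0,-0.0025,0.176],"spin":0,"hand":1},{"travel":[0,-0.0025,0.176],"spin":0,"hand":1},{"travel":[0,-0.0025,0.176],"spin":0,"hand":0.4},{"travel":[0,-0.0025,0.176],"spin":0,"hand":0.4},{"travel":[0,-0.0025,0.176],"spin":0,"hand":0.4},{"travel":[0,-0.0025,0.176],"spin":0,"hand":0.4},{"travel":[0,-0.0025,0.176],"spin":0,"hand":0.4},{"travel":[0,-0.0025,0.176],"spin":0,"hand":0.4},{"travel":[0,-0.0025,0.176],"spin":0,"hand":0.4}], "squeeze": 30}}

```text
time_s: 27.65
eef_pos: [0.4441, 0.07, 0.0074]
eef_rot: [0.716, 0.698, 0.0, 0.0]
contact_force: [-1.5, -0.1, 6.5]
width: 0.049
finger_force: 29.8
```

```bash
python3 - <<'E'
from h import *
np.set_printoptions(precision=4,suppress=True)
o=monitor.get_obs();print(o['eef_pos'],o['width'],cmd([.628,.1787,.012],-1.5))
E
```

```text
[0.4441 0.07   0.0074] 0.04903500850568571 (array([ 0.1511,  0.2414, -0.0058]), np.float64(0.0002), np.float64(-1.5))
```

>>> {"name": "step_arm", "arguments": {"rows": [{"travel":[0,0,-0.03],"spin":0,"hand":0.4},{"travel":[0,0,-0.08],"spin":0,"hand":0.4},{"travel":[0.03,0.048,-0.12],"spin":0,"hand":0.4},{"travel":[0.06,0.096,-0.12],"spin":0,"hand":0.4},{"travel":[0.1,0.16,-0.12],"spin":0,"hand":0.4},{"travel":[0.13,0.21,-0.12],"spin":0,"hand":0.4},{"travel":[0.148,0.236,-0.12],"spin":0,"hand":0.4},{"travel":[0.151,0.2414,-0.12],"spin":0,"hand":0.4},{"travel":[0.151,0.2414,-0.12],"spin":0,"hand":0.4},{"travel":[0.151,0.2414,-0.08],"spin":0,"hand":0.4},{"travel":[0.151,0.2414,-0.05],"spin":0,"hand":0.4},{"travel":[0.151,0.2414,-0.03],"spin":0,"hand":0.4},{"travel":[0.151,0.2414,-0.018],"spin":0,"hand":0.4},{"travel":[0.151,0.2414,-0.011],"spin":0,"hand":0.4},{"travel":[0.151,0.2414,-0.008],"spin":0,"hand":0.4},{"travel":[0.151,0.2414,-0.0065],"spin":0,"hand":0.4},{"travel":[0.151,0.2414,-0.0065],"spin":0,"hand":0.4}]}}

```text
time_s: 29.78
eef_pos: [0.6278, 0.1786, 0.0125]
eef_rot: [0.716, 0.698, 0.0, 0.0]
contact_force: [-4.1, -0.7, 4.9]
width: 0.0493
finger_force: 31.9
```

Touched down. I'll release and rise.

>>> {"name": "step_arm", "arguments": {"rows": [{"travel":[0,0,0],"spin":0,"hand":0.65},{"travel":[0,0,0],"spin":0,"hand":0.75},{"travel":[0,0,0],"spin":0,"hand":0.82},{"travel":[0,0,0],"spin":0,"hand":0.82},{"travel":[0,0,-0.02],"spin":0,"hand":0.82},{"travel":[0,0,-0.06],"spin":0,"hand":0.82},{"travel":[0,0,-0.12],"spin":0,"hand":1},{"travel":[0,0,-0.17],"spin":0,"hand":1},{"travel":[0,0,-0.17],"spin":0,"hand":1},{"travel":[0,0,-0.17],"spin":0,"hand":1},{"travel":[0,0,-0.17],"spin":0,"hand":1}]}}

```text
time_s: 31.15
eef_pos: [0.6269, 0.1785, 0.1379]
eef_rot: [0.716, 0.698, -0.001, -0.001]
contact_force: [-0.1, 1.0, 0.5]
width: 0.0851
finger_force: 0.0
```

```bash
python3 - <<'E'
from h import *
o=look('tub_center',.050,'w11')
im=optics.grab_frame('side'); cv2.imwrite('pics/side1.png',im[:,:,::-1])
E
```

```text
tcp [0.6269 0.1785 0.1379] t 31.15
pt [279.8 207.3] 0.85 [0.6268 0.1762]
sil 0.88 [626.9968 179.5561] [47.1539 52.8478] 13.6 px [280.5268 211.3142]
sil 0.5 [470.0966 189.0265] [49.7472 36.5699] 19.2 px [ 86.4672 204.1691]
```

View pics/w11.png

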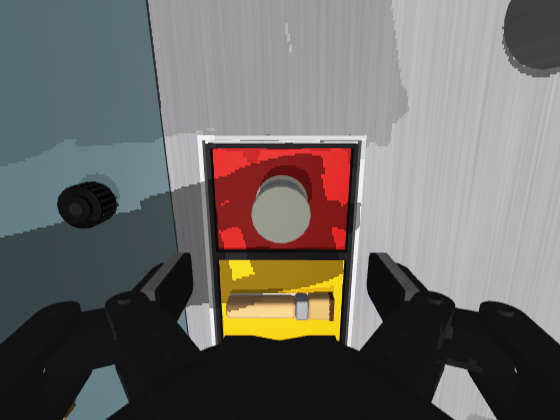

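View pics/side1.png

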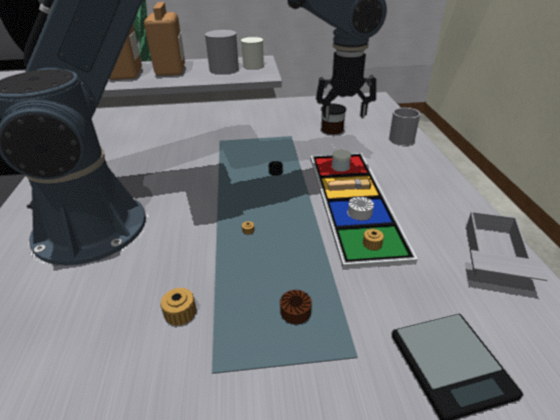

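The tub stands in the middle of the red bay at (281,210). The side view shows all four pieces in their bays, with the worn burr (296,306), black nut (275,168) and the other nuts where they were. I'll hand the job in.

```bash
python3 -c "
from bench import job
print(job.finish_job())"
```

```text
the job is handed in; nothing more can be done
None
```

I handed the job in at about 31 s: burr, middle-sized brass nut, brush and tub each sit flat within about 1–2 mm of the middle of their own bay, nothing was dropped, and the worn burr and black nut were not touched; no verdict came back.

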